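# Lock a ticket holder onto its plinth

## Task

Mount the upright ticket holder on the wooden plinth: lower its keyhole plate over both screw heads of the steel strip, then slide it along, narrow slot ends onto the screws, until it is fully home and the spring plunger clicks up into its hole in the plate, and let go. Work gently: do not press or jam hard against the plinth, and leave the other goods where they are.

Things in the scene. Friction and masses are not known exactly. Their poses are not given: they have to be found in the camera images.
- plinth: Fixed light-wood plinth, 170 (x) x 84 (y) x 22 mm high; origin at its underside's centre. On top a steel strip, 124 (x) x 56 (y) mm, upper face 24 mm above the table, firmly clamped with its centre -18 to +18 mm along the plinth's x from the plinth's centre (0 in y): this shift is not measured, feel or see it. Fixed clear racks, 90 mm high, stand between holder and plinth.
- plinth_top (a point): Point over the plinth's centre at the height of the strip's upper face, plinth's axes; does not follow the strip's shift. On the strip's centre line, 40 mm either side (x) of the strip's own centre, stand two screws: neck 6 mm diameter, 5.5 mm high, then head 13 mm diameter, 4 mm thick, rim bevelled 2 mm, top 9.5 mm over the strip.
- plunger (a joint): Spring plunger, a dome of 5 mm radius 4 mm to -x of the strip's centre. 0 = fully up, 3 mm above the strip; 0.003 m = pressed level with it; 2 N to start, about 4 N when down. The plate presses it while lying on the strip; it rises to 0 only when the plate's plunger hole is over it, at home.
- holder_grip (a point): Centre of the upright panel of the loose ticket holder, to be gripped across its 10 mm; holder's axes. Dark steel, 0.22 to 0.4 kg. Panel 10 (x) x 60 (y) mm, top 67 mm over the plate's underside; this point is 45 mm over that underside and 8 mm to +x of the plate's centre. Home: 8 mm to +x of the strip's centre, 69 mm over the table. None while held.
- holder: The holder's plate, 150 (x) x 70 (y) x 4 mm; origin at its underside's centre. On its centre line: 18 mm round holes at x = +58 and -22 mm, each with a 9 mm wide slot to -x whose end stops the screw neck 18 mm from the hole's centre; 13 mm plunger hole at x = -4 mm. It goes on with x along the plinth's x (starts within 0.6 rad) and slides to +x. 1.5 mm play under the heads.
- tape_roll: Bystander: roll of paper tape, 51 mm diameter, 18 mm high; origin at the centre of its underside.
- ink_pad: Bystander: flat black closed ink pad, 69 (x) x 76 (y) x 20 mm; origin at the centre of its underside.
- pocket_stamp: Bystander: small black pocket stamp standing upright, 23 x 23 x 68 mm; origin at the centre of its underside.

How it is judged (in metres and radians):
On the way:
1. the plate is down on the strip, both heads through it, with the plunger pressed by the plate (z of holder_grip in the frame of plinth between 0.067 and 0.0712 m and angle between holder_grip's own z axis and vertical below 0.05 rad and value of joint plunger above 0.0012 m), for 0.1 s.
At the end, for the whole second after the job is handed in: Plate flat on the strip, screws through it (grip point 67 to 71.2 mm high, tilt under 0.05, turn under 0.07 rad from the plinth, within 4 mm of its centre line, -14 to 30 mm along it); plunger up in the plate's hole (within 0.6 mm); holder released, at rest (value of joint plunger below 0.0006 m and z of holder_grip in the frame of plinth between 0.067 and 0.0712 m and y of holder_grip in the frame of plinth between -0.004 and 0.004 m and x of holder_grip in the frame of plinth between -0.014 and 0.03 m and angle between the x axis of holder_grip and the x axis of plinth, either way round below 0.07 rad and angle between holder_grip's own z axis and vertical below 0.05 rad and linear speed of holder below 0.01 m/s); the robot touches nothing.
It fails at once if the plinth with its strip is pressed or pushed with more than 45 N (contact force between plinth and anything else above 45 N).
It fails at once if the tape roll is moved more than 15 mm (distance of tape_roll from where it was at the start of the episode above 0.015 m).
It fails at once if the ink pad is moved more than 15 mm (distance of ink_pad from where it was at the start of the episode above 0.015 m).
It fails at once if the pocket stamp is moved more than 15 mm (distance of pocket_stamp from where it was at the start of the episode above 0.015 m).
It also fails if it takes over 61 s, if anything falls off the work surface, if the arm or the gripper's body presses on something with over 40 N, if the wrist force passes 120 N, or if a joint passes its speed limit or range.

## Robot

A 6-joint arm with a two-finger parallel gripper is mounted at the origin on a cart in front of the work surface, level with it; the furniture and walls round the work are solid. World frame = base frame: x ahead of the robot, y to its left, z up, the work surface at z = 0. Lengths are in m, angles in degrees, forces in N, time in s.
With the tool pointing down it reaches from about 0.4 to 0.825 m from the base axis. Payload 7 kg.
Tool frame: the origin (TCP) lies midway between the tips of the shut fingers; the grasp point (between the pads) lies 19 mm behind it; x points along the fingers, z is the direction in which the jaws open and shut, and the axes are right-handed (so a half turn about x gives the same grasp; the last joint's range is limited). The gripper opens to 88 mm and grips with 3 to 60 N. Pads are 19 mm wide; open, the fingers measure 130 mm over their backs; the gripper's body (78 mm by 193 mm) begins 47 mm behind the grasp point.
Start: joints at [86.752, 20.546, 0.682, 0, -70.136, -16.507], TCP at [0.228, 0.635, 0.19] pointing down, gripper open.
Joint ranges: [-176.03, 176.03], [-82.01, 121.73], [-58.28, 71.71], [-173.87, 95.51], [-174.79, -0.11], [-173.66, 173.66]. Speed limits (degrees/s): [136.94, 136.94, 172.46, 180, 180, 180].

## Interface

Orientations are given as [roll, pitch, yaw] about the fixed x, y, z axes, in that order (R = Rz(yaw) Ry(pitch) Rx(roll)).
In Python, from plant import ctrl gives the robot as it stands. The module is installed in compiled form; this text tells all that it offers.
- The arm moves only by the tool servo_tool, never from a script. Its argument "deltas" is a list of rows, each a list of 3 entries, a list of its own where there are three numbers: the turn, a rotation vector about the tool's x, y, z in degrees, then the shift along the tool's x, y, z in cm, then the finger opening in cm, from 0 to 8.76. A call has 1 to 5 rows; each row is the pose to reach, as a shift and turn from the pose measured when the call began, along the tool's axes at that moment; what a row does not reach only later rows make up. A row lasts 1/10 s, in which the tool goes at most 50 mm and 8.59 degrees, less where a joint would pass 70% of its speed; a pose out of reach is approached as far as the arm can. A call with a gripper value outside its range is refused whole. The fingers move at their own pace and stop on an object; the grip force is fixed at half the most. Time passes only in rows, so rows that repeat a pose let the fingers close. It gives the time, the measured TCP pose, the force and the opening at its end, in the units of the state.
- ctrl.get_obs(): the state, without advancing time (a new reading comes with each control period).
- ctrl.snapshot(name): name is "side" or "top"; returns a dict with "image" (480x640x3 uint8, red, green, blue), "vertical_fov" (degrees; the focal length in pixels is half the picture's height over the tangent of half this angle, whatever the lens; pixels are square), "cx", "cy" (the principal point, pixels), "rvec" (rotation vector, rad) and "tvec" (3), from world to camera coordinates, as OpenCV has them. Camera axes: x right, y down, z forward; pixel columns grow to the right and rows downward; lengths in m; the calibration is good to about 2 mm. A picture is of the moment at which its call begins. There is no depth.
- ctrl.close_job(): hands the job in, once; it reports no verdict.
The state is a dict: "clock": time; "joint_pos": joint angles; "qvel": joint speeds; "tau": joint torques, N m; "tool_pos": TCP position; "orientation": TCP orientation; "force": force on the tool from outside, world axes, zero at the start; "moment": the same for the moment, N m; "opening": finger opening in m.
Only numpy, scipy, OpenCV 4.12 (cv2) and the standard library are available. Lean on these libraries where they do the work, as an engineer would, in place of code of your own. Each camera call takes 0.05 s, during which the arm holds its last target. There are 200 camera calls.

## Working session

There is one attempt and no reset: what is moved stays moved. The work goes in short steps, Python scripts to look and compute and a tool call to move; the robot and the scene stay as the last step left them, time stands still between calls to the robot, and variables do not carry over. Pictures are saved under pics/ and viewed, on a budget of 10 in all, crops included, one or two more only if the job needs it, and the job is handed in when it is done.

Besides the shell and the picture viewer there is one more tool, called after "Emit:" in YAML: its name, and indented under it one key for each argument. servo_tool: Moves the arm, as the interface text tells. Its arguments: {"type":"object","properties":{"deltas":{"type":"array","items":{"type":"array"}}},"required":["deltas"]}

```bash
mkdir -p pics; cat > h.py <<'E'
import numpy as np, cv2
from scipy.spatial.transform import Rotation as R
from plant import ctrl
def cam(name):
    s=ctrl.snapshot(name); f=240/np.tan(np.radians(s["vertical_fov"])/2)
    K=np.array([[f,0,s["cx"]],[0,f,s["cy"]],[0,0,1.]])
    return s["image"],K,cv2.Rodrigues(np.array(s["rvec"],float))[0],np.array(s["tvec"],float).ravel(),s
def px(K,Rm,t,P):
    q=(np.atleast_2d(P)@Rm.T+t)@K.T; return q[:,:2]/q[:,2:]
def ray(K,Rm,t,uv,z):
    uv=np.atleast_2d(uv).astype(float)
    d=np.c_[uv,np.ones(len(uv))]@np.linalg.inv(K).T@Rm; c=-Rm.T@t
    return c+d*((z-c[2])/d[:,2])[:,None]
E
python3 - <<'E'
from h import *
for n in("side","top"):
    i,K,Rm,t,s=cam(n); cv2.imwrite(f"pics/{n}0.png",i[:,:,::-1]); np.savez(f"{n}.npz",K=K,R=Rm,t=t); print(n,{k:v for k,v in s.items() if k!="image"}, -Rm.T@t)
print(ctrl.get_obs())
E
```

```text
side {'vertical_fov': 45.39898810743658, 'cx': 322.4016964835768, 'cy': 243.6395198367974, 'rvec': array([ 1.18416447,  2.21372282, -1.05095102]), 'tvec': array([ 0.23902386, -0.25247115,  1.47484705])} [1.22602266 0.51412285 0.72704471]
top {'vertical_fov': 47.284706760723424, 'cx': 328.17819786499126, 'cy': 240.66063119146517, 'rvec': array([ 2.17038519, -2.14695854,  0.08947057]), 'tvec': array([0.07816862, 0.5087194 , 1.10920819])} [0.39088751 0.05989889 1.15709449]
{'clock': 0.1, 'joint_pos': array([ 8.67498943e+01,  2.05868501e+01,  6.39873211e-01, -1.96230149e-02,
       -7.01346263e+01, -1.65084099e+01]), 'qvel': array([ 0.05772466, -0.08043285,  0.08732377, -0.02369304,  0.00106021,
       -0.04701981]), 'tau': array([-1.04053699e-03, -5.84167492e+01,  2.93753350e+01,  7.01580226e+00,
        1.02075341e-02, -5.02910098e-05]), 'tool_pos': array([0.22802331, 0.63480699, 0.18902236]), 'orientation': array([   3.77134299,   89.9163369 , -105.99385387]), 'force': array([ 0.0446758 , -0.25679913, -0.03409857]), 'moment': array([0.01862966, 0.00281025, 0.00219474]), 'opening': 0.08782280608451484}
```

View pics/top0.png

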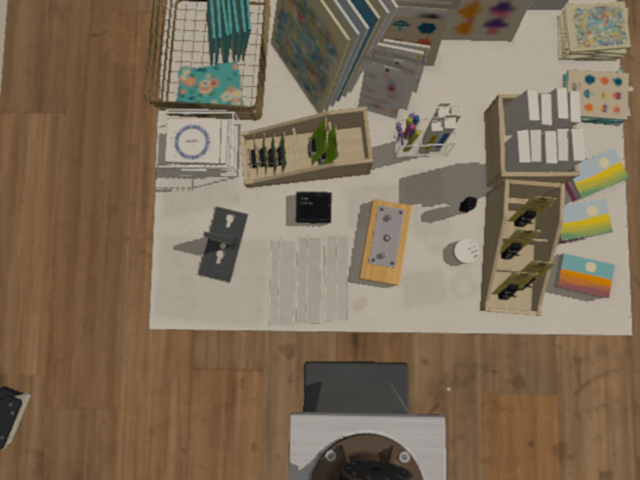

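View pics/side0.png

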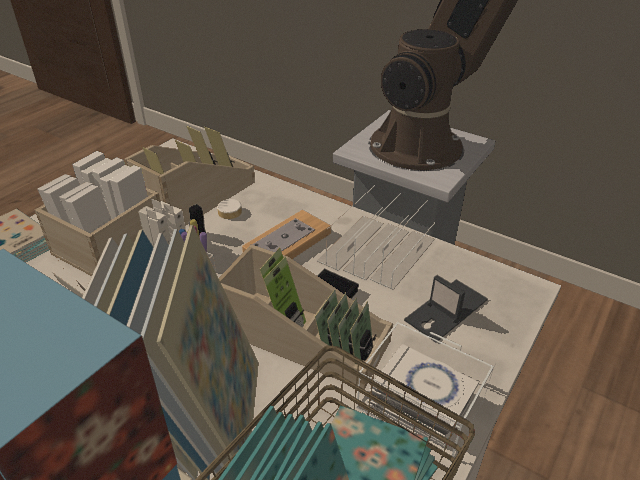

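The top view shows the holder at about (223,245), with its round holes at (229,218) and (210,262). The plinth is at (386,242), with screws near (391,220) and (381,258) and the plunger near (386,239). The ink pad is at (313,207), the tape roll at (467,251), the stamp at (468,204) and the racks at (310,280). Next I'll zoom in on the holder and plinth.

```bash
python3 - <<'E'
import cv2,numpy as np
a=cv2.imread("pics/top0.png")
r=lambda x,y,w,h:cv2.resize(a[y:y+h,x:x+w],None,fx=6,fy=6,interpolation=cv2.INTER_CUBIC)
cv2.imwrite("pics/z0.png",np.hstack([r(190,195,66,96),r(353,195,66,96)]))
from h import ray
c=np.load("top.npz")
for n,uv,z in [("stamp?",(468,204),.068),("ink",(313,207),.02),("tape",(467,251),.018),("rack",[(270,240),(347,237),(272,327),(347,318)],.09),("woodtray",[(244,185),(371,160)],.05)]: print(n,ray(c["K"],c["R"],c["t"],uv,z).round(3).tolist())
E
```

```text
stamp? [[0.58, -0.196, 0.068]]
ink [[0.579, 0.117, 0.02]]
tape [[0.49, -0.204, 0.018]]
rack [[0.502, 0.197, 0.09], [0.509, 0.046, 0.09], [0.333, 0.189, 0.09], [0.352, 0.044, 0.09]]
woodtray [[0.619, 0.258, 0.05], [0.673, -0.003, 0.05]]
```

View pics/z0.png

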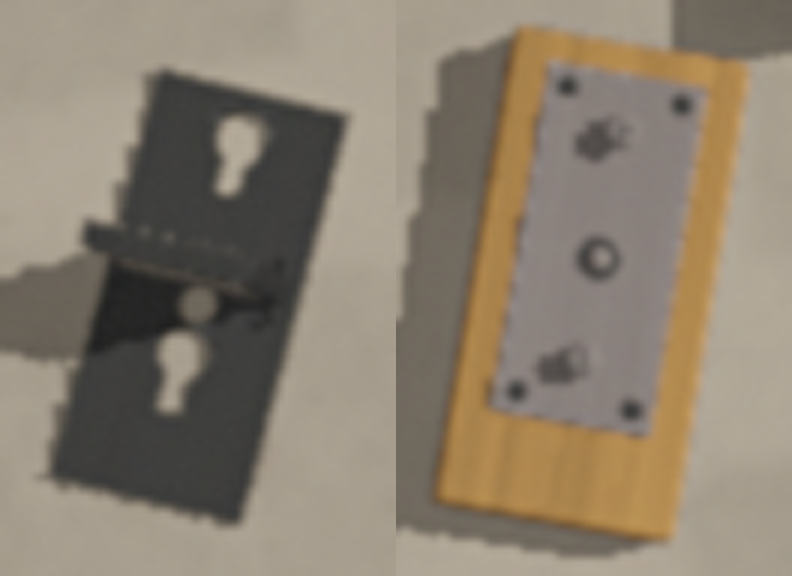

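The zoom shows the plate corners (TL 160,70; TR 348,115; BR 240,523; BL 52,475), and its round holes lie towards the top, so +x points up. The plinth and strip outlines are clear too, with the strip shifted towards the plinth's upper end. I'll fit poses to these.

```bash
python3 - <<'E'
from h import *
from scipy.optimize import least_squares
c=np.load("top.npz");K,Rm,t=c["K"],c["R"],c["t"]
def fit(pts,loc,ox,z):
    uv=(np.array(pts,float)-[ox,0]+.5)/6-.5+[190 if ox==0 else 353,195]
    P=ray(K,Rm,t,uv,z)[:,:2]; loc=np.array(loc,float)
    f=lambda p:((loc@np.array([[np.cos(p[2]),np.sin(p[2])],[-np.sin(p[2]),np.cos(p[2])]])+p[:2])-P).ravel()
    r=least_squares(f,[.5,0,-.2]); return r.x[:2].round(4),np.degrees(r.x[2]).round(2),(r.fun*1e3).round(1)
q=lambda a,b:[(a,b),(a,-b),(-a,-b),(-a,b)]
print("plate",*fit([(160,70),(348,115),(240,523),(52,475)],q(.075,.035),0,.004))
print("plate holes",*fit([(241,136),(228,190),(197,305),(183,352),(169,406)],[(.058,0),(.0395,0),(-.004,0),(-.022,0),(-.0405,0)],0,.002))
print("plinth",*fit([(518,28),(748,65),(670,538),(437,498)],q(.085,.042),396,.022))
print("strip",*fit([(548,62),(707,92),(648,437),(490,408)],q(.062,.028),396,.024))
print("plunger",ray(K,Rm,t,[(598-396+.5)/6-.5+353,(258+.5)/6-.5+195],.026))
print("heads",ray(K,Rm,t,[[(x-396+.5)/6-.5+353,(y+.5)/6-.5+195] for x,y in[(602,136),(563,364)]],.031))
o=ctrl.get_obs(); print(R.from_euler('xyz',o["orientation"],degrees=True).as_matrix().round(3))
E
```

```text
plate [0.5016 0.3074] -13.15 [ 0.8  0.1  0.5 -0.5 -0.6 -0.4 -0.7  0.8]
plate holes [0.5018 0.3082] -13.31 [-0.3 -0.2  1.1  0.  -0.1  0.3 -0.9 -0.   0.3 -0.1]
plinth [ 0.5081 -0.0353] -9.34 [ 2.3  1.3  1.1 -1.6 -2.1 -1.3 -1.3  1.6]
strip [ 0.519  -0.0368] -9.57 [ 0.5 -0.2  1.3 -0.3 -0.9 -0.2 -0.9  0.7]
plunger [[ 0.51554355 -0.03652856  0.026     ]]
heads [[ 0.55735226 -0.03743866  0.031     ]
 [ 0.47833817 -0.02416853  0.031     ]]
[[-0.     0.941 -0.338]
 [-0.001 -0.338 -0.941]
 [-1.     0.     0.001]]
```

```bash
cat >> h.py <<'E'
def go(pos,zang):
    """deltas to TCP pos, tool down, tool z axis heading zang (deg)"""
    o=ctrl.get_obs(); A=R.from_euler('xyz',o["orientation"],degrees=True)
    a=np.radians(zang); z=np.array([np.cos(a),np.sin(a),0]); x=np.array([0,0,-1.])
    B=R.from_matrix(np.c_[x,np.cross(z,x),z])
    print("clk",o["clock"].__round__(2),"pos",o["tool_pos"].round(4),"F",o["force"].round(1),"M",o["moment"].round(2),"op",round(o["opening"],4),"j6",o["joint_pos"][5].round(1))
    print("turn",(A.inv()*B).as_rotvec(degrees=True).round(2),"shift cm",(A.inv().apply(np.array(pos)-o["tool_pos"])*100).round(2))
E
python3 -c "
from h import *
go([.5095,.306,.13],166.8)"
```

```text
clk 0.1 pos [0.228  0.6348 0.189 ] F [ 0.  -0.3 -0. ] M [0.02 0.   0.  ] op 0.0878 j6 -16.5
turn [ 8.343e+01  6.000e-02 -7.000e-02] shift cm [ 5.94 37.61 21.42]
```

Emit:
servo_tool:
  deltas:
    - [[83.4, 0, 0], [5.9, 37.6, 21.4], 6]
    - [[83.4, 0, 0], [5.9, 37.6, 21.4], 6]
    - [[83.4, 0, 0], [5.9, 37.6, 21.4], 6]
    - [[83.4, 0, 0], [5.9, 37.6, 21.4], 6]
    - [[83.4, 0, 0], [5.9, 37.6, 21.4], 6]

```text
clock: 0.6
tool_pos: [0.3899, 0.4452, 0.1554]
orientation: [56.6, 89.9, -96.5]
force: [0.5, 0.8, -0.6]
opening: 0.0607
```

```bash
python3 -c "
from h import *
go([.5095,.306,.13],166.8)"
```

```text
clk 0.6 pos [0.3899 0.4452 0.1554] F [ 0.5  0.8 -0.6] M [ 0.2  -0.18  0.01] op 0.0607 j6 -40.8
turn [ 4.014e+01  1.000e-02 -6.000e-02] shift cm [ 2.55 17.83 -4.36]
```

Emit:
servo_tool:
  deltas:
    - [[40.1, 0, 0], [2.5, 17.8, -4.4], 6]
    - [[40.1, 0, 0], [2.5, 17.8, -4.4], 6]
    - [[40.1, 0, 0], [2.5, 17.8, -4.4], 6]
    - [[40.1, 0, 0], [2.5, 17.8, -4.4], 6]
    - [[40.1, 0, 0], [2.5, 17.8, -4.4], 6]

```text
clock: 1.1
tool_pos: [0.5112, 0.3024, 0.1291]
orientation: [73.1, 89.8, -120.7]
force: [-0.9, 0.5, 0.7]
opening: 0.0601
```

```bash
python3 - <<'E'
from h import *
go([.5095,.306,.026],166.8)
i,K,Rm,t,s=cam("side"); p=px(K,Rm,t,[.51,.306,.07])[0].astype(int)
c=i[p[1]-75:p[1]+75,p[0]-75:p[0]+75,::-1]
j,K,Rm,t,s=cam("top"); p=px(K,Rm,t,[.51,.306,.07])[0].astype(int)
d=j[p[1]-75:p[1]+75,p[0]-75:p[0]+75,::-1]
cv2.imwrite("pics/a1.png",cv2.resize(np.hstack([c,d]),(800,400),interpolation=cv2.INTER_CUBIC))
E
```

```text
clk 1.1 pos [0.5112 0.3024 0.1291] F [-0.9  0.5  0.7] M [ 0.22 -0.03 -0.03] op 0.0601 j6 -63.2
turn [-0.55  0.06 -0.2 ] shift cm [10.31 -0.34  0.24]
```

View pics/a1.png

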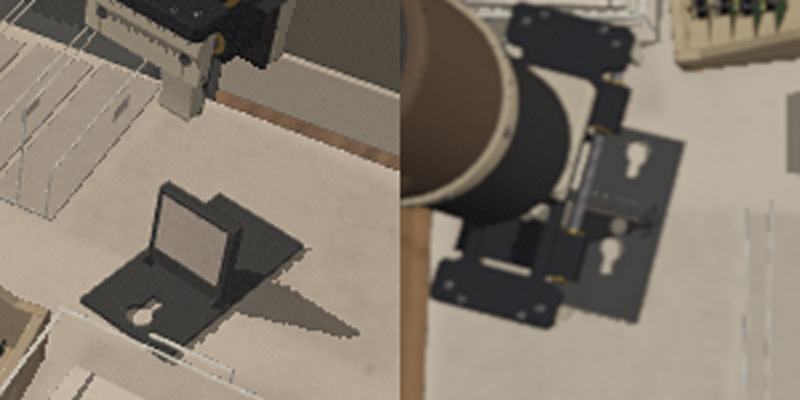

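The side crop shows the gripper above the panel, with the panel near (195,240) and nothing in the way. In the top crop the fingers straddle the panel at about (590,200). I'll descend, close and check.

Emit:
servo_tool:
  deltas:
    - [[-0.5, 0, -0.2], [4, -0.3, 0.2], 6]
    - [[-0.5, 0, -0.2], [8, -0.3, 0.2], 6]
    - [[-0.5, 0, -0.2], [10.3, -0.3, 0.2], 6]
    - [[-0.5, 0, -0.2], [10.3, -0.3, 0.2], 6]
    - [[-0.5, 0, -0.2], [10.3, -0.3, 0.2], 4]

```text
clock: 1.7
tool_pos: [0.5087, 0.3089, 0.0273]
orientation: [-67.3, 89.9, 100.0]
force: [1.3, -1.1, 0.3]
opening: 0.056
```

```bash
python3 -c "
from h import *
go([.5095,.306,.026],166.8)"
```

```text
clk 1.7 pos [0.5087 0.3089 0.0273] F [ 1.3 -1.1  0.3] M [ 0.12 -0.15  0.02] op 0.056 j6 -62.7
turn [0.51 0.02 0.05] shift cm [ 0.13  0.27 -0.14]
```

Emit:
servo_tool:
  deltas:
    - [[0.2, 0, 0], [0.1, 0.2, 0], 2]
    - [[0.2, 0, 0], [0.1, 0.2, 0], 0.5]
    - [[0.2, 0, 0], [0.1, 0.2, 0], 0.5]
    - [[0.2, 0, 0], [0.1, 0.2, 0], 0.5]
    - [[0.2, 0, 0], [0.1, 0.2, 0], 0.5]

```text
clock: 2.2
tool_pos: [0.5084, 0.3071, 0.0268]
orientation: [-87.6, 89.9, 79.5]
force: [0.0, -0.1, 0.6]
opening: 0.0174
```

Emit:
servo_tool:
  deltas:
    - [[0, 0, 0], [0, 0, 0], 0.3]
    - [[0, 0, 0], [0, 0, 0], 0.3]
    - [[0, 0, 0], [-0.5, 0, 0], 0.3]
    - [[0, 0, 0], [-1.5, 0, 0], 0.3]
    - [[0, 0, 0], [-3, 0, 0], 0.3]

```text
clock: 2.7
tool_pos: [0.5078, 0.3064, 0.0567]
orientation: [14.7, 89.9, -178.2]
force: [-0.4, 0.6, -1.5]
opening: 0.0089
```

```bash
python3 -c "
from h import *
go([.5095,.306,.15],166.8)"
```

```text
clk 2.7 pos [0.5078 0.3064 0.0567] F [-0.4  0.6 -1.5] M [ 0.1  -0.16 -0.03] op 0.0089 j6 -62.8
turn [ 0.29  0.07 -0.02] shift cm [-9.33  0.01 -0.16]
```

Emit:
servo_tool:
  deltas:
    - [[0, 0, 0], [-3, 0, 0], 0.3]
    - [[0, 0, 0], [-6, 0, 0], 0.3]
    - [[0, 0, 0], [-9.5, 0, 0], 0.3]
    - [[0, 0, 0], [-9.5, 0, 0], 0.3]
    - [[0, 0, 0], [-9.5, 0, 0], 0.3]

```text
clock: 3.2
tool_pos: [0.5079, 0.3067, 0.1528]
orientation: [-68.7, 89.9, 98.4]
force: [-0.6, 0.0, -4.6]
opening: 0.0093
```

```bash
python3 - <<'E'
from h import *
go([.5095,.306,.15],166.8)
out=[]
for n in("side","top"):
    i,K,Rm,t,s=cam(n); p=px(K,Rm,t,[.51,.306,.14])[0].astype(int); print(n,p)
    out.append(i[p[1]-75:p[1]+75,p[0]-75:p[0]+75,::-1])
cv2.imwrite("pics/a2.png",cv2.resize(np.hstack(out),(800,400),interpolation=cv2.INTER_CUBIC))
E
```

```text
clk 3.2 pos [0.5079 0.3067 0.1528] F [-0.6  0.  -4.6] M [-0.04 -0.02  0.02] op 0.0093 j6 -62.8
turn [0.28 0.04 0.1 ] shift cm [ 0.28  0.03 -0.17]
side [455 250]
top [208 232]
```

View pics/a2.png

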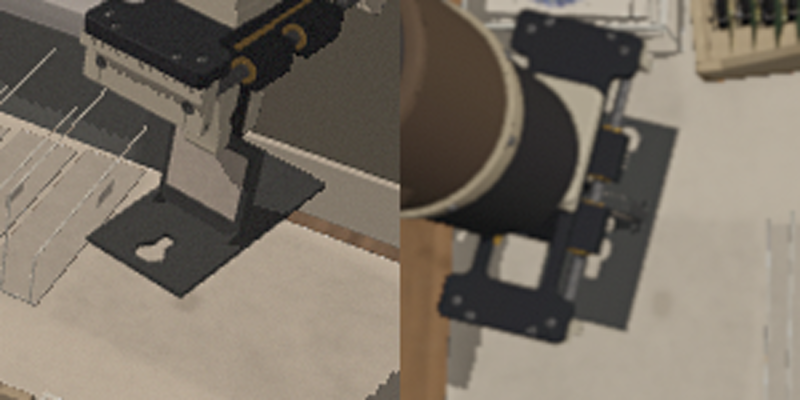

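The holder is held level. In the side crop the plate is at about (205,225), clear of the table. I'll carry it over the racks at this height.

```bash
python3 -c "
from h import *
go([.5091,-.0352,.155],170.5)"
```

```text
clk 3.3 pos [0.5071 0.3058 0.1507] F [-0.1  0.8 -3.6] M [ 0.05 -0.1  -0.03] op 0.0089 j6 -62.8
turn [-3.42  0.15 -0.09] shift cm [-0.39 33.19 -7.83]
```

Emit:
servo_tool:
  deltas:
    - [[-0.6, 0, 0], [-0.4, 4, -0.9], 0.3]
    - [[-1.2, 0, 0], [-0.4, 8, -1.9], 0.3]
    - [[-1.8, 0, 0], [-0.4, 12, -2.8], 0.3]
    - [[-2.4, 0, 0], [-0.4, 16, -3.8], 0.3]
    - [[-3, 0, 0], [-0.4, 20, -4.7], 0.3]

```text
clock: 3.8
tool_pos: [0.5071, 0.0984, 0.1536]
orientation: [33.3, 89.7, -156.6]
force: [1.7, -0.1, -1.2]
opening: 0.009
```

```bash
python3 -c "
from h import *
go([.5091,-.0352,.12],170.5)"
```

```text
clk 3.8 pos [0.5071 0.0984 0.1536] F [ 1.7 -0.1 -1.2] M [ 0.12 -0.3   0.05] op 0.009 j6 -42.6
turn [-0.38  0.27 -0.18] shift cm [ 3.39 13.12 -2.51]
```

Emit:
servo_tool:
  deltas:
    - [[-0.3, 0.2, -0.2], [0, 4, -0.8], 0.3]
    - [[-0.3, 0.2, -0.2], [0, 8.5, -1.6], 0.3]
    - [[-0.3, 0.2, -0.2], [0, 13.1, -2.5], 0.3]
    - [[-0.3, 0.2, -0.2], [0, 13.1, -2.5], 0.3]
    - [[-0.3, 0.2, -0.2], [0.5, 13.1, -2.5], 0.3]

```text
clock: 4.3
tool_pos: [0.5087, -0.0363, 0.1481]
orientation: [1.0, 89.9, 171.2]
force: [-0.9, 0.7, -2.7]
opening: 0.0094
```

Emit:
servo_tool:
  deltas:
    - [[0, 0, 0], [1.5, 0, 0], 0.3]
    - [[0, 0, 0], [3, 0, 0], 0.3]
    - [[0, 0, 0], [3, 0, 0], 0.3]
    - [[0, 0, 0], [3, 0, 0], 0.3]
    - [[0, 0, 0], [3, 0, 0], 0.3]

```text
clock: 4.8
tool_pos: [0.5091, -0.0356, 0.1185]
orientation: [-0.2, 89.9, 170.1]
force: [-0.5, 0.2, -2.3]
opening: 0.0092
```

```bash
python3 - <<'E'
from h import *
go([.5091,-.0352,.062],170.5)
out=[]
for n in("side","top"):
    i,K,Rm,t,s=cam(n); cv2.imwrite(f"pics/{n}3f.png",i[:,:,::-1]); p=px(K,Rm,t,[.515,-.036,.06])[0].astype(int); print(n,p)
    out.append(cv2.resize(i[p[1]-50:p[1]+50,p[0]-50:p[0]+50,::-1],(400,400),interpolation=cv2.INTER_CUBIC))
cv2.imwrite("pics/a3.png",np.hstack(out))
E
```

```text
clk 4.8 pos [ 0.5091 -0.0356  0.1185] F [-0.5  0.2 -2.3] M [ 0.05 -0.15 -0.05] op 0.0092 j6 -27.7
turn [-0.18  0.1   0.  ] shift cm [ 5.65 -0.04  0.  ]
side [284 220]
top [387 236]
```

View pics/a3.png

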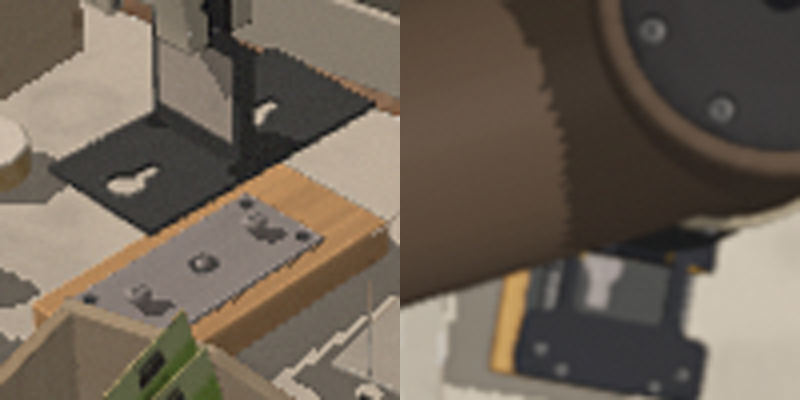

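The side crop shows the plate above the strip. Its corners are at about (50,168), (150,233) and (373,100), the front hole is near (125,183) and the plunger is at (204,262). I'll compare these with predictions.

```bash
python3 - <<'E'
from h import *
from scipy.optimize import least_squares
c=np.load("side.npz");K,Rm,t=c["K"],c["R"],c["t"]
ob=lambda x,y:np.array([x+.5,y+.5])/4-.5+[234,170]
th=np.radians(-9.6);ex=np.array([np.cos(th),np.sin(th),0]);ey=np.array([-ex[1],ex[0],0])
# strip in side view: plunger top & strip corners
s0=np.array([.519,-.0368,0]);
for nm,l,z,o in [("plunger",(-.004,0),.0265,(204,262)),("c(+,-)",(.062,-.028),.024,(65,298)),("c(-,+)",(-.062,.028),.024,(325,240)),("c(-,-)",(-.062,-.028),.024,(246,194)),("screw+top",(.04,0),.0335,(150,288)),("screw-top",(-.04,0),.0335,(258,217))]:
    print(nm,((px(K,Rm,t,s0+l[0]*ex+l[1]*ey+[0,0,z])[0]-[233.6,169.6])*4).round(0),o, (ray(K,Rm,t,ob(*o),z)[0]-(s0+l[0]*ex+l[1]*ey))[:2].round(4))
g=np.array([.5091,-.0356,0])-.008*ex
for nm,l,z,o in [("c(+,-)",(.075,-.035),.0945,(50,168)),("c(+,+)",(.075,.035),.0945,(150,233)),("c(-,+)",(-.075,.035),.0945,(373,100)),("hole",(.058,0),.0965,(123,184))]:
    print(nm,((px(K,Rm,t,g+l[0]*ex+l[1]*ey+[0,0,z])[0]-[233.6,169.6])*4).round(0),o, (ray(K,Rm,t,ob(*o),z)[0]-(g+l[0]*ex+l[1]*ey))[:2].round(4))
E
python3 - <<'E'
import cv2
i=cv2.imread("pics/side3f.png")
cv2.imwrite("pics/a4.png",cv2.resize(i[185:255,240:335],None,fx=8,fy=8,interpolation=cv2.INTER_CUBIC))
E
```

```text
plunger [205. 259.] (204, 262) [0.0019 0.0011]
c(+,-) [ 67. 299.] (65, 298) [-0.0002 -0.0013]
c(-,+) [326. 236.] (325, 240) [0.0032 0.0015]
c(-,-) [248. 190.] (246, 194) [0.0032 0.0012]
screw+top [138. 288.] (150, 288) [-0.0034  0.0044]
screw-top [256. 217.] (258, 217) [-0.0003  0.0012]
c(+,-) [ 54. 171.] (50, 168) [-0.0007 -0.0029]
c(+,+) [156. 233.] (150, 233) [ 0.0013 -0.0024]
c(-,+) [380. 100.] (373, 100) [ 0.0021 -0.0025]
hole [131. 182.] (123, 184) [ 0.0031 -0.0023]
```

View pics/a4.png

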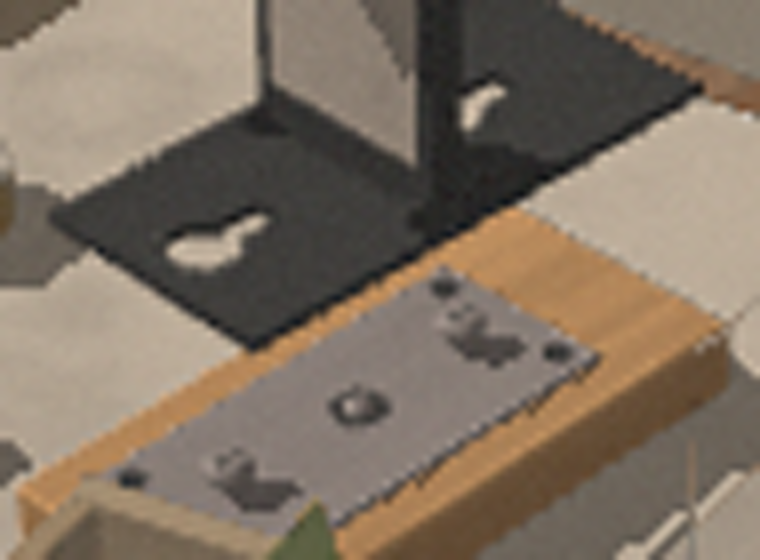

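The zoom gives the screw tops at (225,460) and (462,315), about where predicted. The plate sits roughly 2.5 mm towards -y in the jaws. I'll shift for that and come down close over the heads.

Emit:
servo_tool:
  deltas:
    - [[0, 0, 0], [1.5, -0.1, 0], 0.3]
    - [[0, 0, 0], [3, -0.3, 0], 0.3]
    - [[0, 0, 0], [4.5, -0.3, 0], 0.3]
    - [[0, 0, 0], [4.9, -0.3, 0], 0.3]
    - [[0, 0, 0], [4.9, -0.3, 0], 0.3]

```text
clock: 5.4
tool_pos: [0.5095, -0.0329, 0.0697]
orientation: [-0.1, 89.9, 170.2]
force: [0.0, -0.3, -2.9]
opening: 0.0088
```

```bash
python3 - <<'E'
from h import *
go([.5095,-.0327,.062],170.4)
i,K,Rm,t,s=cam("side"); p=px(K,Rm,t,[.515,-.036,.06])[0].astype(int); print(p)
cv2.imwrite("pics/a5.png",cv2.resize(i[185:255,240:335,::-1],None,fx=8,fy=8,interpolation=cv2.INTER_CUBIC))
E
```

```text
clk 5.4 pos [ 0.5095 -0.0329  0.0697] F [ 0.  -0.3 -2.9] M [ 0.13 -0.08 -0.04] op 0.0088 j6 -28.0
turn [-0.1  0.1  0. ] shift cm [ 0.77 -0.02  0.  ]
[284 220]
```

View pics/a5.png

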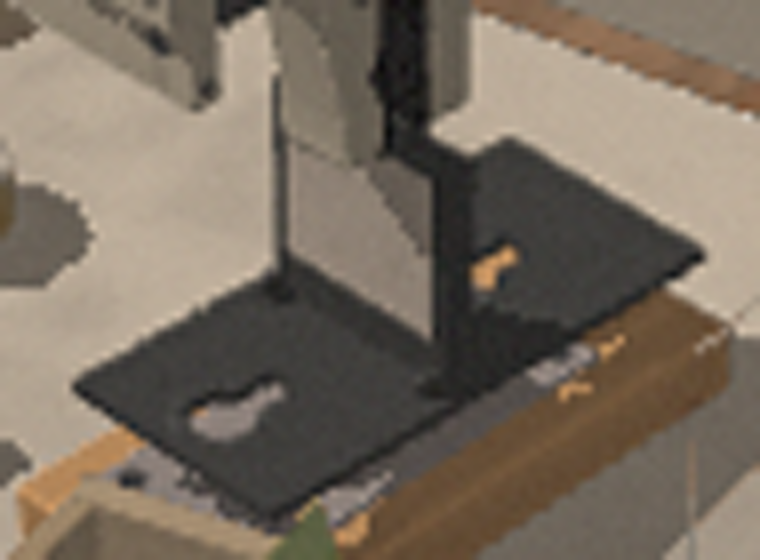

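The front hole is centred at about (228,415) and the rear slot is near (495,265). I'll compare the hole with the screw head at (225,460) using the same camera.

```bash
python3 - <<'E'
from h import *
c=np.load("side.npz");K,Rm,t=c["K"],c["R"],c["t"]
ob=lambda x,y:np.array([x+.5,y+.5])/8-.5+[240,185]
th=np.radians(-9.7);ex=np.array([np.cos(th),np.sin(th),0]);ey=np.array([-ex[1],ex[0],0])
f=lambda o,z:ray(K,Rm,t,ob(*o),z)[0]
sc=[f((225,460),.0335),f((462,315),.0335)]
strip=(sc[0]+sc[1])/2; print("strip centre",strip,np.degrees(np.arctan2(*(sc[0]-sc[1])[[1,0]])))
co=[f((75,387),.0477)-(.075*ex-.035*ey),f((265,512),.0477)-(.075*ex+.035*ey),f((706,252),.0477)-(-.075*ex+.035*ey),f((512,138),.0477)-(-.075*ex-.035*ey)]
print("plate from corners",np.array(co).round(4)); m=np.mean(co,0)
for n,v in(("corners",m),("hole",f((228,415),.0457)-.058*ex)):
    d=v-strip; print(n,"along",(d@ex).round(4),"(want -.018) across",(d@ey).round(4))
for z in (.0335,): print("pred head in crop", [((px(K,Rm,t,s)[0]-[240,185])*8).round() for s in sc])
# plunger and strip outline-based
for o,l in (((358,405),(-.004,0)),((437,266),(-.062,-.028)),((600,356),(-.062,.028))): print((f(o,.024 if l[1] else .0265)-l[0]*ex-l[1]*ey).round(4))
E
```

```text
strip centre [ 0.52009307 -0.03690741  0.0335    ] -9.667637935899325
plate from corners [[ 0.5034 -0.0322  0.0477]
 [ 0.5038 -0.0346  0.0477]
 [ 0.5078 -0.0308  0.0477]
 [ 0.506  -0.0306  0.0477]]
corners along -0.0154 (want -.018) across 0.0023
hole along -0.02 (want -.018) across -0.0005
pred head in crop [array([222., 457.]), array([458., 311.])]
[ 0.5214 -0.0361  0.0265]
[ 0.5224 -0.038   0.024 ]
[ 0.521 -0.037  0.024]
```

The offsets are within play: about -18 mm along and 0 to 1 mm across. I'll lower gently.

Emit:
servo_tool:
  deltas:
    - [[0, 0, 0], [0.3, 0, 0], 0.3]
    - [[0, 0, 0], [0.6, 0, 0], 0.3]
    - [[0, 0, 0], [0.9, 0, 0], 0.3]
    - [[0, 0, 0], [1.1, 0, 0], 0.3]
    - [[0, 0, 0], [1.2, 0, 0], 0.3]

```text
clock: 5.95
tool_pos: [0.5098, -0.0328, 0.058]
orientation: [-12.6, 89.9, 157.7]
force: [0.1, -0.0, -2.0]
opening: 0.0093
```

```bash
python3 -c "
from h import *
go([.5095,-.0327,.0505],170.4)"
```

```text
clk 5.95 pos [ 0.5098 -0.0328  0.058 ] F [ 0.1 -0.  -2. ] M [ 0.07 -0.08 -0.02] op 0.0093 j6 -28.0
turn [-0.1   0.06  0.01] shift cm [ 0.75 -0.01  0.03]
```

Emit:
servo_tool:
  deltas:
    - [[0, 0, 0], [0.15, 0, 0], 0.3]
    - [[0, 0, 0], [0.3, 0, 0], 0.3]
    - [[0, 0, 0], [0.4, 0, 0], 0.3]
    - [[0, 0, 0], [0.5, 0, 0], 0.3]
    - [[0, 0, 0], [0.5, 0, 0], 0.3]

```text
clock: 6.45
tool_pos: [0.51, -0.0328, 0.0531]
orientation: [-15.7, 90.0, 154.6]
force: [-0.3, 0.2, -1.0]
opening: 0.0089
```

```bash
python3 -c "
from h import *
go([.5095,-.0327,.0505],170.4)"
```

```text
clk 6.45 pos [ 0.51   -0.0328  0.0531] F [-0.3  0.2 -1. ] M [0.1  0.1  0.01] op 0.0089 j6 -28.0
turn [-0.09  0.05  0.01] shift cm [ 0.26 -0.01  0.05]
```

Force shows the plunger is just being touched. I'll take the last few millimetres slowly.

Emit:
servo_tool:
  deltas:
    - [[0, 0, 0], [0.1, 0, 0], 0.3]
    - [[0, 0, 0], [0.15, 0, 0], 0.3]
    - [[0, 0, 0], [0.2, 0, 0], 0.3]
    - [[0, 0, 0], [0.2, 0, 0], 0.3]

```text
clock: 6.85
tool_pos: [0.5108, -0.0328, 0.0516]
orientation: [-144.9, 90.0, 25.4]
force: [1.8, -2.6, 3.6]
opening: 0.0088
```

```bash
python3 -c "
from h import *
go([.5095,-.0327,.0505],170.4)"
```

```text
clk 6.85 pos [ 0.5108 -0.0328  0.0516] F [ 1.8 -2.6  3.6] M [-0.37 -0.4   0.05] op 0.0088 j6 -28.0
turn [-0.07 -0.04  0.03] shift cm [0.11 0.01 0.13]
```

Emit:
servo_tool:
  deltas:
    - [[0, 0, 0], [0.05, 0, 0], 0.3]
    - [[0, 0, 0], [0.1, 0, 0], 0.3]
    - [[0, 0, 0], [0.1, 0, 0], 0.3]

```text
clock: 7.15
tool_pos: [0.5111, -0.0332, 0.0513]
orientation: [-179.3, 89.9, -8.9]
force: [0.1, -2.6, 7.7]
opening: 0.0093
```

```bash
python3 - <<'E'
from h import *
go([.5095,-.0327,.0505],170.4)
i,K,Rm,t,s=cam("side")
cv2.imwrite("pics/a6.png",cv2.resize(i[185:255,240:335,::-1],None,fx=8,fy=8,interpolation=cv2.INTER_CUBIC))
E
```

```text
clk 7.15 pos [ 0.5111 -0.0332  0.0513] F [ 0.1 -2.6  7.7] M [-0.79  0.25 -0.01] op 0.0093 j6 -28.0
turn [-0.05 -0.08  0.  ] shift cm [ 0.08 -0.02  0.17]
```

View pics/a6.png

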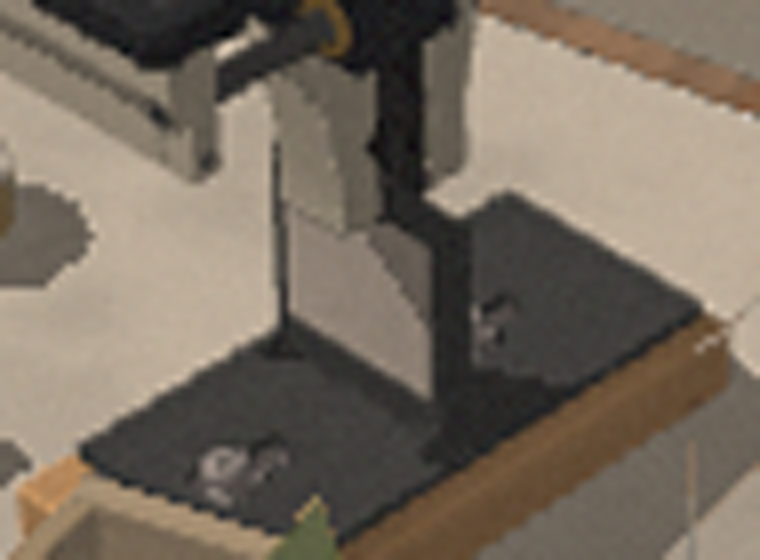

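Both screw heads show through their holes, at (225,470) and (490,320), and the plate is down with about 10 N net. I'll slide towards +x, which is tool -z.

Emit:
servo_tool:
  deltas:
    - [[0, 0, 0], [0, 0, -0.3], 0.3]
    - [[0, 0, 0], [0, 0, -0.6], 0.3]
    - [[0, 0, 0], [0, 0, -0.9], 0.3]
    - [[0, 0, 0], [0, 0, -0.9], 0.3]

```text
clock: 7.6
tool_pos: [0.519, -0.0348, 0.051]
orientation: [38.4, 90.0, -151.2]
force: [-2.5, -0.5, 4.7]
opening: 0.0088
```

```bash
python3 -c "
from h import *
go([.5288,-.0360,.0505],170.4)"
```

```text
clk 7.6 pos [ 0.519  -0.0348  0.051 ] F [-2.5 -0.5  4.7] M [0.17 0.94 0.03] op 0.0088 j6 -27.5
turn [-0.07  0.04 -0.03] shift cm [ 0.05 -0.05 -0.99]
```

Emit:
servo_tool:
  deltas:
    - [[0, 0, 0], [0, 0, -0.3], 0.3]
    - [[0, 0, 0], [0, 0, -0.5], 0.3]
    - [[0, 0, 0], [0, 0, -0.7], 0.3]
    - [[0, 0, 0], [0, 0, -0.7], 0.3]

```text
clock: 8.0
tool_pos: [0.5251, -0.0363, 0.0509]
orientation: [27.6, 89.9, -162.1]
force: [-2.8, -0.6, 5.8]
opening: 0.0091
```

```bash
python3 -c "
from h import *
go([.5288,-.0360,.0505],170.4)"
```

```text
clk 8.0 pos [ 0.5251 -0.0363  0.0509] F [-2.8 -0.6  5.8] M [-0.04  1.04  0.08] op 0.0091 j6 -27.1
turn [-0.08  0.12 -0.06] shift cm [ 0.04 -0.09 -0.36]
```

Emit:
servo_tool:
  deltas:
    - [[0, 0, 0], [0, 0, -0.2], 0.3]
    - [[0, 0, 0], [0, 0, -0.35], 0.3]
    - [[0, 0, 0], [0, 0, -0.35], 0.3]

```text
clock: 8.3
tool_pos: [0.527, -0.037, 0.0508]
orientation: [19.9, 89.7, -169.8]
force: [-6.8, 1.2, 9.3]
opening: 0.0093
```

```bash
python3 -c "
from h import *
go([.5288,-.0360,.0505],170.4)"
```

```text
clk 8.3 pos [ 0.527  -0.037   0.0508] F [-6.8  1.2  9.3] M [0.66 2.41 0.07] op 0.0093 j6 -26.9
turn [-0.1   0.27 -0.1 ] shift cm [ 0.03 -0.13 -0.16]
```

Emit:
servo_tool:
  deltas:
    - [[0, 0, 0], [-0.05, 0, -0.2], 0.3]
    - [[0, 0, 0], [-0.1, 0, -0.3], 0.3]
    - [[0, 0, 0], [-0.1, 0, -0.3], 0.3]

```text
clock: 8.6
tool_pos: [0.5275, -0.0373, 0.0511]
orientation: [13.0, 89.5, -176.7]
force: [-7.3, 3.8, 5.6]
opening: 0.0093
```

```bash
python3 -c "
from h import *
go([.5288,-.0360,.0505],170.4)"
```

```text
clk 8.6 pos [ 0.5275 -0.0373  0.0511] F [-7.3  3.8  5.6] M [1.62 2.74 0.03] op 0.0093 j6 -26.8
turn [-0.14  0.51 -0.12] shift cm [ 0.05 -0.15 -0.1 ]
```

Emit:
servo_tool:
  deltas:
    - [[0, 0, 0], [-0.05, -0.1, -0.2], 0.3]
    - [[0, 0, 0], [-0.05, -0.1, -0.3], 0.3]
    - [[0, 0, 0], [-0.05, -0.1, -0.3], 0.3]

```text
clock: 8.9
tool_pos: [0.5273, -0.0372, 0.051]
orientation: [13.9, 89.1, -175.9]
force: [-11.0, 2.6, 10.4]
opening: 0.0091
```

```bash
python3 - <<'E'
from h import *
go([.5288,-.0360,.0505],170.4)
i,K,Rm,t,s=cam("side")
cv2.imwrite("pics/a7.png",cv2.resize(i[185:255,240:335,::-1],None,fx=8,fy=8,interpolation=cv2.INTER_CUBIC))
E
```

```text
clk 8.9 pos [ 0.5273 -0.0372  0.051 ] F [-11.    2.6  10.4] M [0.95 3.94 0.07] op 0.0091 j6 -26.7
turn [-0.19  0.83 -0.2 ] shift cm [ 0.04 -0.14 -0.13]
```

View pics/a7.png

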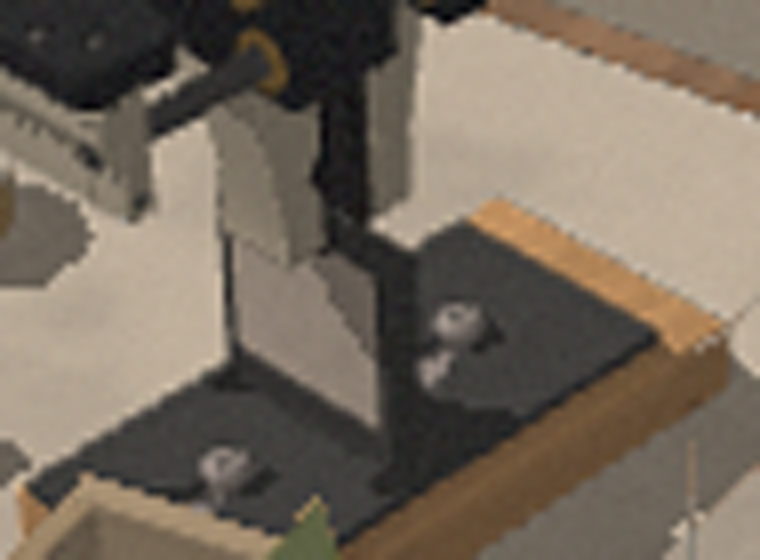

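The heads now sit at the narrow slot ends, at (225,470) and (458,325), and the hard stop force is rising. I'll level the tool, relax the push and test it with one more gentle nudge.

Emit:
servo_tool:
  deltas:
    - [[-0.2, 0.8, -0.2], [-0.05, 0, 0], 0.3]
    - [[-0.2, 0.8, -0.2], [-0.05, 0, 0], 0.3]
    - [[-0.2, 0.8, -0.2], [0, 0, -0.3], 0.3]
    - [[-0.2, 1.5, -0.2], [0, 0, -0.4], 0.3]
    - [[-0.2, 1.5, -0.2], [0, 0, -0.4], 0.3]

```text
clock: 9.45
tool_pos: [0.5281, -0.0379, 0.0508]
orientation: [170.4, 89.6, -19.2]
force: [-13.4, 4.5, 13.2]
opening: 0.0091
```

```bash
python3 -c "
from h import *
go([.5288,-.0360,.0505],170.4)"
```

```text
clk 9.45 pos [ 0.5281 -0.0379  0.0508] F [-13.4   4.5  13.2] M [2.04 5.11 0.03] op 0.0091 j6 -27.2
turn [-0.02 -0.39 -0.07] shift cm [ 0.03 -0.2  -0.04]
```

This is a firm stop at 13 N. I'll relax to neutral and release.

Emit:
servo_tool:
  deltas:
    - [[0, -0.4, 0], [-0.03, 0, 0], 0.3]
    - [[0, -0.4, 0], [-0.03, 0, 0.05], 0.3]
    - [[0, -0.4, 0], [-0.03, 0, 0.05], 0.3]

```text
clock: 9.75
tool_pos: [0.5273, -0.0381, 0.051]
orientation: [62.1, 89.9, -127.6]
force: [-4.2, 0.6, 2.4]
opening: 0.0093
```

```bash
python3 -c "
from h import *
go([.5288,-.0360,.0505],170.4)"
```

```text
clk 9.75 pos [ 0.5273 -0.0381  0.051 ] F [-4.2  0.6  2.4] M [ 0.23  1.17 -0.  ] op 0.0093 j6 -26.9
turn [-0.03  0.05 -0.09] shift cm [ 0.05 -0.23 -0.11]
```

Small residual push into the stop, which is what I want. I'll open, then back straight up.

Emit:
servo_tool:
  deltas:
    - [[0, 0, 0], [0, 0, 0], 1.5]
    - [[0, 0, 0], [0, 0, 0], 3]
    - [[0, 0, 0], [0, 0, 0], 5]
    - [[0, 0, 0], [0, 0, 0], 5]
    - [[0, 0, 0], [-1, 0, 0], 5]

```text
clock: 10.25
tool_pos: [0.5265, -0.0382, 0.0602]
orientation: [39.1, 89.8, -150.5]
force: [-0.8, -1.3, 0.0]
opening: 0.0417
```

Emit:
servo_tool:
  deltas:
    - [[0, 0, 0], [-4, 0, 0], 5]
    - [[0, 0, 0], [-8, 0, 0], 5]
    - [[0, 0, 0], [-11, 0, 0], 5]
    - [[0, 0, 0], [-11, -4, 0], 5]
    - [[0, 0, 0], [-11, -8, 0], 5]

```text
clock: 10.75
tool_pos: [0.5412, 0.0414, 0.1726]
orientation: [164.7, 90.0, -25.1]
force: [-0.1, 0.1, -0.6]
opening: 0.05
```

Emit:
servo_tool:
  deltas:
    - [[0, 0, 0], [0, -4, 0], 5]
    - [[0, 0, 0], [0, -8, 0], 5]
    - [[0, 0, 0], [0, -12, 0], 5]
    - [[0, 0, 0], [0, -16, 0], 5]
    - [[0, 0, 0], [0, -16, 0], 5]

```text
clock: 11.25
tool_pos: [0.5692, 0.2031, 0.1729]
orientation: [-162.6, 89.9, 7.8]
force: [-0.5, -0.9, 0.6]
opening: 0.0501
```

```bash
python3 - <<'E'
from h import *
go([.5288,-.0360,.0505],170.4)
out=[]
for n in("side","top"):
    i,K,Rm,t,s=cam(n); p=px(K,Rm,t,[.515,-.036,.03])[0].astype(int); print(n,p)
    out.append(cv2.resize(i[p[1]-48:p[1]+48,p[0]-40:p[0]+40,::-1],None,fx=5,fy=5,interpolation=cv2.INTER_CUBIC))
cv2.imwrite("pics/a8.png",np.hstack(out))
E
```

```text
clk 11.25 pos [0.5692 0.2031 0.1729] F [-0.5 -0.9  0.6] M [ 0.05 -0.02  0.01] op 0.0501 j6 -47.8
turn [ 0.01 -0.09  0.03] shift cm [1.223e+01 2.426e+01 2.000e-02]
side [284 233]
top [386 237]
```

View pics/a8.png

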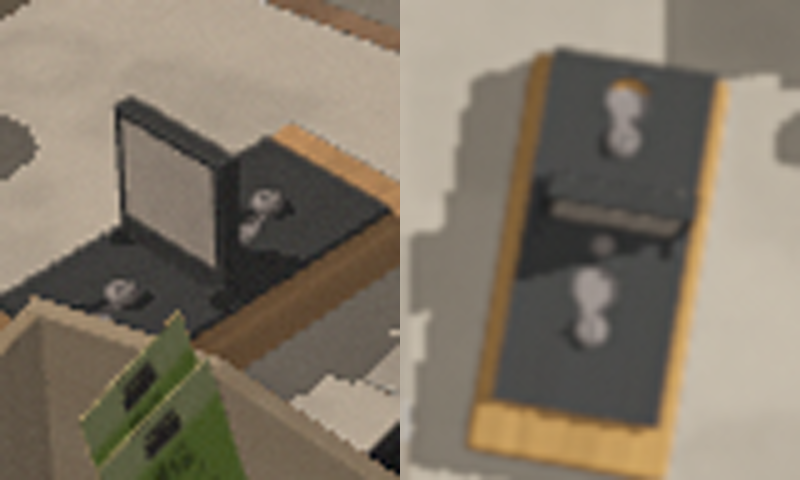

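```bash
python3 - <<'E'
from h import *
i,K,Rm,t,s=cam("top")
ob=lambda x,y:(np.array([x-400,y])+.5)/5-.5+[346,189]
P=np.array([ray(K,Rm,t,ob(*o),.028)[0] for o in[(558,48),(720,75),(660,427),(497,403)]])
print("plate centre",P.mean(0).round(4),"yaw",np.degrees(np.arctan2(*(P[0]+P[1]-P[2]-P[3])[[1,0]])))
u=ray(K,Rm,t,np.array([ob(624,140),ob(591,328)]),.0335); h=ray(K,Rm,t,np.array([ob(627,98),ob(593,285)]),.028)
print("hole-screw mm",np.linalg.norm(h-u,axis=1)*1e3, "screw mid",u.mean(0).round(4))
c=np.round(ob(603,245)).astype(int); print(c); g=cv2.cvtColor(i,cv2.COLOR_RGB2GRAY); print(g[c[1]-5:c[1]+6,c[0]-5:c[0]+6])
a=cv2.imread("pics/top0.png",0);p=np.round((np.array([198,305])+.5)/6-.5+[190,195]).astype(int);print(a[p[1]-5:p[1]+6,p[0]-5:p[0]+6])
o=ctrl.get_obs(); print(o["clock"])
E
```

```text
plate centre [ 0.5186 -0.0387  0.028 ] yaw -9.574846699959647
hole-screw mm [19.35021398 19.10552344] screw mid [ 0.5194 -0.0377  0.0335]
[386 238]
[[ 59  63  64  68  74  78  82  87  89  89  89]
 [ 46  47  48  49  51  53  54  60  64  67  74]
 [ 47  46  46  48  51  52  50  45  46  49  53]
 [ 47  46  49  55  70  76  73  58  45  43  46]
 [ 47  48  51  66  82  89  87  72  50  45  46]
 [ 47  47  51  68  85  92  89  75  51  45  47]
 [ 47  47  49  59  75  83  80  66  53  50  51]
 [ 47  46  47  48  58  65  66  66  68  70  69]
 [ 51  52  52  52  60  69  71  77  80  77  76]
 [ 75  86  95  93  90  81  74  76  78  77  75]
 [101 126 140 141 128 100  87  79  74  74  74]]
[[ 68  67  66  67  59  56  58  61  59  58  60]
 [ 54  57  61  66  67  66  64  64  58  57  62]
 [ 37  41  47  55  66  70  68  67  67  69  69]
 [ 36  38  55  76  90  94  87  71  56  57  62]
 [ 36  46  72  95 101 102  99  82  52  41  45]
 [ 38  53  80 100 102 102 101  88  56  36  36]
 [ 37  52  80 100 102 102 100  85  52  35  38]
 [ 35  45  71  95 100  98  91  70  42  39  47]
 [ 34  37  52  75  85  85  72  54  43  48  58]
 [ 40  49  56  65  71  71  65  60  57  58  62]
 [ 90 104 106 101  88  77  67  62  62  63  63]]
11.4
```

```bash
python3 -c "
from h import *
print(ctrl.close_job())"
```

```text
the job is handed in; nothing more can be done
None
```

I mounted the ticket holder on the plinth, let go and handed the job in at about 11.4 s. Everything I checked points to it being fully home, but I could not read the plunger directly and no verdict was given.

I gripped the holder by its panel and carried it over the racks. I lowered it with both screw heads through the round holes (about 10 N net), then slid it towards +x until it stopped firmly. I pushed against the stop twice, feeling up to about 14 N sideways and 13 N upward on the tool, well under the 45 N limit. I then relaxed, opened the gripper and backed away; the force on the tool returned to about zero.

**Last checks, from the top camera:**
- **Position:** both screws sit at the narrow slot ends. Hole to screw measured about 19 mm against a nominal 18 mm, within the pixel error. The plate's centre is within about 2 mm of the strip's.
- **Angle:** the plate's yaw is -9.6°, matching the strip.
- **Plunger:** I only inferred that it is up. A dome-like disc, smaller than the bare hole, shows in the plunger hole, and the firm stop was repeatable.
- **Disagreements:** before lowering, the side camera gave the plate's offset as -15 mm by its corners and -20 mm by its hole. Lowering worked without contact on the heads. The slide was about 16.5 mm rather than 18 mm, which the play in the holes explains.
- **Other goods:** I felt no contact with them on the way, but did not measure their positions again at the end.
- **Pictures:** I viewed 11, one over the budget of 10.

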